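# Test the machine stop and re-arm

### The arm

A 6-joint arm with a two-finger parallel gripper is mounted at the origin on a cart in front of the work surface, level with it; the furniture and walls round the work are solid. World frame = base frame: x ahead of the robot, y to its left, z up, the work surface at z = 0. Lengths are in mm, angles in rad, forces in N, time in s.
With the tool pointing down it reaches from about 350 to 875 mm from the base axis. Payload 4.2 kg.
Tool frame: the origin (TCP) lies at the very end of the fingers, on their centre line; the grasp point (between the pads) lies 19 mm behind it (env.pinch_z is the distance from the TCP to the grasp point, in mm); z points along the fingers, y is the line along which they close (so a half turn about z gives the same grasp; the last joint's range is limited). The gripper opens to 85 mm and grips with 20 to 120 N. Pads are 22 mm wide; open, the fingers measure 114 mm over their backs; the gripper's body (76 mm by 85 mm) begins 54 mm behind the grasp point. The pads swing forward as they close: fully open they stand 13 mm farther back than shut.
Start: joints at [0.259, 0.385, 0.008, 0, -1.194, -0.259], TCP at [624.979, 0.025, 231.312] pointing down, gripper open.
Joint ranges: [-3.14, 3.14], [-1.21, 2.06], [-1.07, 1.41], [-3.16, 2.05], [-2.99, -0.16], [-3.1, 3.1]. Speed limits (rad/s): [2.79, 2.79, 3.14, 3.14, 3.14, 3.14].

### API

Orientations are given as a rotation vector (axis times angle).
In Python, from plant import env gives the robot as it stands. The module is installed in compiled form; this text tells all that it offers.
- The arm moves only by the tool arm_command, never from a script. Its argument "increments" is a list of rows, each a list of 6 numbers: the shift along the tool's x, y, z in m, then the turn, a rotation vector about the tool's x, y, z in degrees. A call has 1 to 20 rows; each row is the pose to reach, as a shift and turn from the pose commanded when the call began, along the tool's axes at that moment; what a row does not reach only later rows make up. A row lasts 1/10 s, in which the tool goes at most 50 mm and 8.59 degrees, less where a joint would pass 70% of its speed; a pose out of reach is approached as far as the arm can. A call with a gripper value outside its range is refused whole. "grip" is the closure, from -1 (fully open) to 1 (shut), set as the call begins (left out, the last holds). The fingers move at their own pace and stop on an object; "newtons" is the grip in N (left out, the last holds). Time passes only in rows, so rows that repeat a pose let the fingers close. It gives the time, the measured TCP pose, the force, the opening and the grip force at its end, in the units of the state.
- env.read_state(): the state, without advancing time (a new reading comes with each control period).
- env.camera(name): name is "scene" or "side" or "wrist"; returns the picture (384x512x3 uint8, red, green, blue); there is no depth.
- env.camera_model(name): a dict with "camera_matrix" (3x3 intrinsics, pixels), "extrinsics" (4x4, takes a point from camera to world coordinates). Camera axes: x right, y up, looking along -z (the intrinsics and any distortion apply to the point x, -y, -z); pixel columns grow to the right and rows downward; lengths in mm; the calibration is good to about 2 mm. A picture is of the moment at which its call begins: read the wrist's pose just before it. camera_model takes no time and is no camera call; for the wrist camera it gives the pose at the moment of the call.
- env.sign_off(): hands the job in; it is judged then, once.
Trained networks look in the newest picture that a camera, given by its name, has taken for a name from the list of things; names that differ only in an ending like _2 or _b are one class to them, and where a whole thing is asked for, a point or a joint stands for the part that bears it (a point fixed in the world has none). Each returns a list of dicts, best first, with "p" (0 to 1); they miss things now and then, are a little off and sometimes report something else, mostly with a low value. They report only what shows in the picture. A call takes as long as a camera call. They do not tell look-alikes from the thing itself.
- env.search_frame(camera, name): "extent" ([left, top, width, height] in pixels, round what is visible of it).
- env.pinpoint(camera, name): "position" ([column, row] in pixels: a listed point, or the origin of a listed thing).
The state is a dict: "clock": time; "joint_positions": joint angles; "joint_vel": joint speeds; "joint_torque": joint torques, N m; "ee_pos": TCP position; "eef_rot": TCP orientation; "ft_force": force on the tool from outside, world axes, zero at the start; "ft_torque": the same for the moment, N m; "opening": finger opening in mm; "finger_force": force on a finger pad.
Only numpy, scipy, OpenCV 4.12 (cv2) and the standard library are available. Lean on these libraries where they do the work, as an engineer would, in place of code of your own. Each camera call takes 0.05 s, during which the arm holds its last target. There are 200 camera calls.

### The job

Test the stop station: with your fingertips press the red mushroom head fully in until it latches and stays in by itself when let go, then push one of its wings round clockwise (seen from above) until it releases and pops fully back out. Only once it is out, press the green start button fully down and let it come back up. Touch and push only: do not lift, drag or tip the two boxes, and leave the other things on the desk where they are.

Things in the scene. Friction and masses are not known exactly. Their poses are not given: they have to be found in the camera images.
- stop_box: Stop station, loose on the desk: grey and yellow box 88x88 mm on a steel foot plate 110x110x10 mm, 1.8 kg; a winged red mushroom head stands on its centre. Origin: centre of the underside, z up; the yellow lid's top is 64 mm above it. Turned at random about z by up to 0.6 rad.
- stop_head (a point): Centre of the red head's flat top (turns and sinks with it), 104 mm above the desk when the head is out. The head is a 48 mm mushroom with a straight bar (two wings) across its whole top: 84 mm long, 13 mm wide, 18 mm tall, so its underside is 18 mm below this point, and each wing juts 18 mm beyond the mushroom with 22 mm of free air below it (head out; 12 mm head in). The bar lies along this point's y axis.
- stop_wing_l (a point): Top of the wing at the +y end of the bar, on its centre line, 34 mm from the head's axis (8 mm from the wing's end).
- stop_wing_r (a point): The same on the opposite wing (-y end of the bar).
- stop_press (a joint): How far the head is pressed in: 0 = out, 0.010 m = bottomed. It takes 2 N at first, about 5 N to get past the latch near 0.004 and again about 5 N near the end, then it meets the hard bottom (a force stop of 10 to 12 N reaches it); past 0.0085 it latches and, let go, stays at about 0.0085. It springs out by itself once the latch is released.
- stop_twist (a joint): Turn of the head, positive CLOCKWISE seen from above: 0 at rest, stop at 0.87 rad. The latch lets go at about 0.55 rad. A spring (0.02 N m at 0, 0.05 N m at the stop) always turns it back to 0 when let go; a push of about 1.5 N on a wing turns it.
- start_box: Start station, loose on the desk: grey box 72x72 mm on a steel foot plate 90x90x10 mm, 1.4 kg, lid top 50 mm above its origin (centre of the underside); a green push button on its centre.
- start_button_top (a point): Centre of the top of the green button (30 mm across).
- start_button (a joint): Green button: 0 = out, 0.006 m = fully down (4 N); it springs back.
- solder_paste: Round tan tin, 46x46x20 mm, loose bystander; origin at the centre of its underside. Leave it alone.
- terminal_block: White terminal strip, 17x50x15 mm, loose bystander; origin at the centre of its underside. Leave it alone.
- red_tin: Red round tin, 86x86x81 mm, loose bystander; origin at the centre of its underside. Leave it alone.
- blue_tape: Roll of blue tape, 67x66x19 mm, loose bystander; origin at the centre of its underside. Leave it alone.
- gland_nut: Grey cable gland nut, 22x25x20 mm, loose bystander; origin at the centre of its underside. Leave it alone.
- red_case: Small red case, 36x64x28 mm, loose bystander; origin at the centre of its underside. Leave it alone.
Things that resemble listed ones, but are neither listed nor needed, are in the scene too. What is shaped like the start_box but blue or purple is not meant.

How it is judged (in metres and radians):
On the way, in this order (a step that is already met when the one before it is completed fails the run):
1. the red head is pressed in and latched, with nothing holding it down (value of joint stop_press above 0.0075 m and contact force between the fingers and stop_box below 0.3 N), for 0.1 s.
2. the red head has been twisted free and is fully out (value of joint stop_press below 0.0015 m), for 0.1 s.
3. the green button is pressed down (value of joint start_button above 0.0045 m), for 0.05 s.
At the end, for the whole second after the job is handed in: The red head is out (within 1.5 mm) and turned back to rest (within 0.08 rad), the green button is up (within 1.5 mm), and both boxes stand upright and still within 25 mm of where they began (value of joint each of stop_press, start_button below 0.0015 m and value of joint stop_twist below 0.08 rad and linear speed of each of stop_box, start_box below 0.01 m/s and angle between each of stop_box, start_box's own z axis and vertical below 0.05 rad and distance of each of stop_box, start_box from where it was at the start of the episode below 0.025 m); the robot touches nothing.
It fails at once if the green button is pressed while the red head is in (value of joint start_button above 0.003 m and value of joint stop_press above 0.004 m).
It fails at once if a box is lifted, dragged more than 25 mm or tipped (not (distance of stop_box from where it was at the start of the episode below 0.025 m) or not (distance of start_box from where it was at the start of the episode below 0.025 m) or height (world z) of any of stop_box, start_box above 0.012 m or angle between any of stop_box, start_box's own z axis and vertical above 0.2 rad).
It fails at once if a bystander is moved more than 25 mm (distance of any of solder_paste, terminal_block, red_tin, blue_tape, gland_nut, red_case from where it was at the start of the episode above 0.025 m).
It also fails if it takes over 54 s, if anything falls off the work surface, if the arm or the gripper's body presses on something with over 40 N, if the wrist force passes 120 N, or if a joint passes its speed limit or range.

## Working session

There is one attempt and no reset: what is moved stays moved. The work goes in short steps, Python scripts to look and compute and a tool call to move; the robot and the scene stay as the last step left them, time stands still between calls to the robot, and variables do not carry over. Pictures are saved under pics/ and viewed, at most 10 in all, crops included, and the job is handed in when it is done.

Besides the shell and the picture viewer there is one more tool, called after ">>>" as name(argument=value, ...), one argument or row to a line, values as JSON. arm_command: Moves the arm, as the interface text tells. Its arguments: {"type":"object","properties":{"increments":{"type":"array","items":{"type":"array","items":{"type":"number"}}},"grip":{"type":"number"},"newtons":{"type":"number"}},"required":["increments"]}

```bash
mkdir -p pics; cat > h.py <<'E'
import numpy as np, cv2
from plant import env
from scipy.spatial.transform import Rotation as R
def ray(cam,px,m=None):
    m=m or env.camera_model(cam); K=np.array(m["camera_matrix"]);E=np.array(m["extrinsics"])
    d=np.linalg.inv(K)@[px[0],px[1],1]; d=E[:3,:3]@[d[0],-d[1],-d[2]]
    return E[:3,3],d
def at_z(cam,px,z,m=None):
    o,d=ray(cam,px,m); return o+d*(z-o[2])/d[2]
def proj(cam,P):
    m=env.camera_model(cam);K=np.array(m["camera_matrix"]);E=np.array(m["extrinsics"])
    p=E[:3,:3].T@(np.array(P)-E[:3,3]); q=K@[p[0],-p[1],-p[2]]; return q[:2]/q[2]
def snap(cam,name):
    im=env.camera(cam); cv2.imwrite(f"pics/{name}.png",im[:,:,::-1]); return im
E
python3 - <<'E'
from h import *
a=snap("scene","s0"); b=snap("side","d0"); 
cv2.imwrite("pics/both.png",cv2.resize(np.vstack([a,b]),(400*1,600))[:,:,::-1])
Z=dict(stop_head=104,stop_wing_l=104,stop_wing_r=104,start_button_top=60,stop_box=0,start_box=0)
for c in("scene","side"):
  print(c,np.round(env.camera_model(c)["extrinsics"],2).tolist(), env.camera_model(c).keys())
  for n,z in Z.items():
    for r in env.pinpoint(c,n)[:4]: print(c,n,round(r["p"],2),np.round(r["position"]),np.round(at_z(c,r["position"],z)))
print(env.read_state())
E
```

```text
scene [[-0.86, 0.34, -0.39, 43.75], [-0.52, -0.55, 0.66, 1001.29], [0.01, 0.76, 0.64, 1013.15], [0.0, 0.0, 0.0, 1.0]] dict_keys(['camera_matrix', 'extrinsics'])
scene stop_head 0.74 [237. 231.] [520. 222. 104.]
scene stop_wing_l 0.7 [224. 239.] [534. 266. 104.]
scene stop_wing_l 0.69 [245. 225.] [512. 192. 104.]
scene stop_wing_r 0.7 [224. 239.] [534. 266. 104.]
scene stop_wing_r 0.69 [245. 225.] [512. 192. 104.]
scene start_button_top 0.62 [232. 302.] [426. 398.  60.]
scene start_button_top 0.48 [215. 138.] [ 853. -166.   60.]
scene start_button_top 0.39 [326. 181.] [ 420. -153.   60.]
scene start_button_top 0.37 [270. 192.] [544. -11.  60.]
scene stop_box 0.88 [236. 257.] [523. 225.   0.]
scene stop_box 0.67 [271. 191.] [577. -84.   0.]
scene stop_box 0.61 [224. 196.] [692.  21.   0.]
scene start_box 0.98 [236. 320.] [411. 400.  -0.]
scene start_box 0.88 [326. 197.] [ 410. -152.   -0.]
scene start_box 0.79 [216. 157.] [ 832. -143.    0.]
scene start_box 0.77 [256. 132.] [ 797. -363.    0.]
side [[0.88, 0.25, -0.41, 163.8], [-0.48, 0.45, -0.75, -750.94], [-0.0, 0.85, 0.52, 660.25], 
[... 852 characters left out ...]
clock': 0.7, 'joint_positions': array([ 2.58592577e-01,  3.84654560e-01,  7.90153014e-03, -2.78154994e-05,
       -1.19399581e+00, -2.58604977e-01]), 'joint_vel': array([ 0.00026551, -0.00191238, -0.00130769,  0.00088966,  0.00068363,
        0.00083361]), 'joint_torque': array([ 6.87755755e-05, -3.91950417e+01,  1.88582182e+01,  4.18990016e+00,
       -3.16122632e-04, -1.32345684e-05]), 'ee_pos': array([6.24974589e+02, 2.72181437e-02, 2.31335998e+02]), 'eef_rot': array([-2.22137811e+00,  2.22142839e+00, -2.38355606e-06]), 'ft_force': array([ 0.18814998, -0.67851713,  0.85023252]), 'ft_torque': array([ 0.03239748,  0.02021889, -0.01285604]), 'finger_force': 0.0, 'opening': 85.40519697181674}
```

View pics/s0.png

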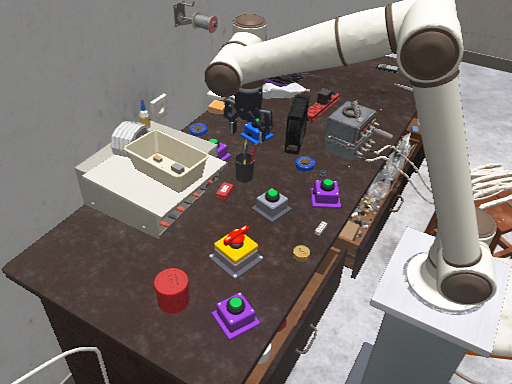

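View pics/d0.png

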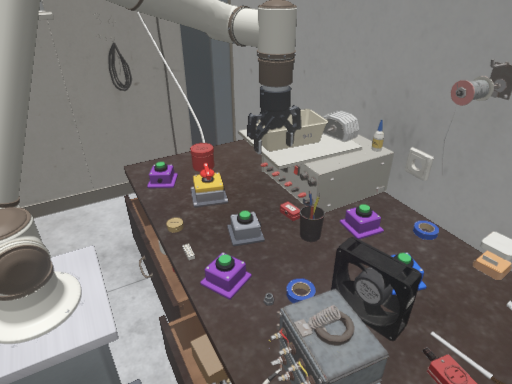

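The stop station is at scene (236,250) and side (208,187). The start candidates in the scene view are purple (236,314), purple (326,190), purple (217,150), blue (256,132) and grey (271,200). The grey one, at side (244,224), fits the description. I'll move above the pair for a close look.

>>> arm_command(
  increments=[
    [-0.02,0.016,-0.017,0,0,0],
    [-0.04,0.032,-0.034,0,0,0],
    [-0.06,0.048,-0.05,0,0,0],
    [-0.08,0.064,-0.067,0,0,0],
    [-0.1,0.08,-0.084,0,0,0],
    [-0.12,0.095,-0.1,0,0,0],
    [-0.12,0.095,-0.1,0,0,0],
    [-0.12,0.095,-0.1,0,0,0],
  ],
  grip=1,
  newtons=60,
)

```text
clock: 1.5
ee_pos: [529.8, 120.3, 331.6]
eef_rot: [-2.222, 2.22, -0.0]
ft_force: [0.8, 0.6, -0.7]
opening: 0.1
finger_force: 0.0
```

```bash
python3 - <<'E'
from h import *
s=env.read_state(); print(s["clock"],s["ee_pos"],s["opening"],s["ft_force"])
m=env.camera_model("wrist"); print(np.round(m["extrinsics"],2).tolist())
snap("wrist","w1")
for n,z in dict(stop_head=104,stop_wing_l=104,stop_wing_r=104,start_button_top=60,stop_box=0,start_box=0).items():
    for r in env.pinpoint("wrist",n)[:3]: print(n,round(r["p"],2),np.round(r["position"]),np.round(at_z("wrist",r["position"],z,m),1))
def tri(*obs):
    A=0;b=0
    for o,d in obs:
        d=d/np.linalg.norm(d);P=np.eye(3)-np.outer(d,d);A=A+P;b=b+P@o
    return np.linalg.solve(A,b)
print("tri btn",tri(ray("scene",(270,192)),ray("side",(242,214))))
E
```

```text
1.5 [529.80331379 120.33263769 331.61535048] 0.07695726586246172 [ 0.75654551  0.64106002 -0.67082173]
[[-1.0, 0.0, -0.0, 530.27], [-0.0, -0.96, -0.29, 46.88], [-0.0, -0.29, 0.96, 474.58], [0.0, 0.0, 0.0, 1.0]]
stop_head 0.66 [258. 248.] [520.7 225.7 104. ]
stop_wing_l 0.63 [266. 225.] [510.4 196.  104. ]
stop_wing_r 0.63 [266. 225.] [510.4 196.  104. ]
start_button_top 0.76 [247.  42.] [534.   -7.3  60. ]
start_button_top 0.31 [257. 251.] [520.2 251.3  60. ]
start_box 0.84 [245.  52.] [537.2  -4.4   0. ]
tri btn [533.19224606   2.49925814  71.20923436]
```

View pics/w1.png

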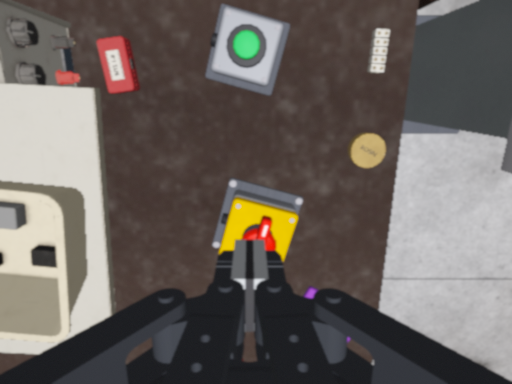

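The wrist view shows the grey start box with its green button at (247,45), confirming the choice. The stop box at (258,240) is half hidden by the fingers, so I'll shift +y to clear the view.

>>> arm_command(
  increments=[
    [-0.03,0.003,0,0,0,0],
    [-0.06,0.006,0,0,0,0],
    [-0.09,0.009,0,0,0,0],
    [-0.1,0.009,0,0,0,0],
    [-0.1,0.009,0,0,0,0],
    [-0.1,0.009,0,0,0,0],
  ],
)

```text
clock: 2.45
ee_pos: [521.1, 219.4, 331.1]
eef_rot: [2.221, -2.221, 0.0]
ft_force: [-0.1, 0.6, -0.1]
opening: -0.3
finger_force: 0.0
```

```bash
python3 - <<'E'
from h import *
m=env.camera_model("wrist")
im=snap("wrist","w2"); cv2.imwrite("pics/w2c.png",cv2.resize(im[80:280,150:350],(600,600),interpolation=cv2.INTER_CUBIC)[:,:,::-1])
for n,z in dict(stop_head=104,stop_wing_l=104,stop_wing_r=104,start_button_top=60,stop_box=0,start_box=0).items():
    for r in env.pinpoint("wrist",n)[:3]: print(n,round(r["p"],2),np.round(r["position"]),np.round(at_z("wrist",r["position"],z,m),1))
# yellow lid: top square 88mm at z=64
hsv=cv2.cvtColor(im,cv2.COLOR_RGB2HSV)
y=cv2.inRange(hsv,(20,150,100),(35,255,255)); c=max(cv2.findContours(y,0,2)[0],key=cv2.contourArea)
h=cv2.boxPoints(cv2.minAreaRect(c)); print("lid",[np.round(at_z("wrist",p,64,m)[:2],1).tolist() for p in h], at_z("wrist",h.mean(0),64,m))
E
```

```text
stop_head 0.93 [251. 170.] [519.8 228.1 104. ]
stop_wing_l 0.82 [244. 198.] [528.2 261.2 104. ]
stop_wing_l 0.66 [257. 142.] [513.1 197.3 104. ]
stop_wing_r 0.82 [244. 198.] [528.2 261.2 104. ]
stop_wing_r 0.66 [257. 142.] [513.1 197.3 104. ]
start_button_top 0.77 [329. 289.] [410.6 408.   60. ]
stop_box 0.74 [254. 156.] [515.8 231.9   0. ]
start_box 0.6 [318. 262.] [414.4 398.5   0. ]
lid [[576.7, 259.6], [550.5, 174.8], [466.9, 198.0], [488.5, 285.7]] [520.64460403 228.14433958  64.        ]
```

View pics/w2c.png

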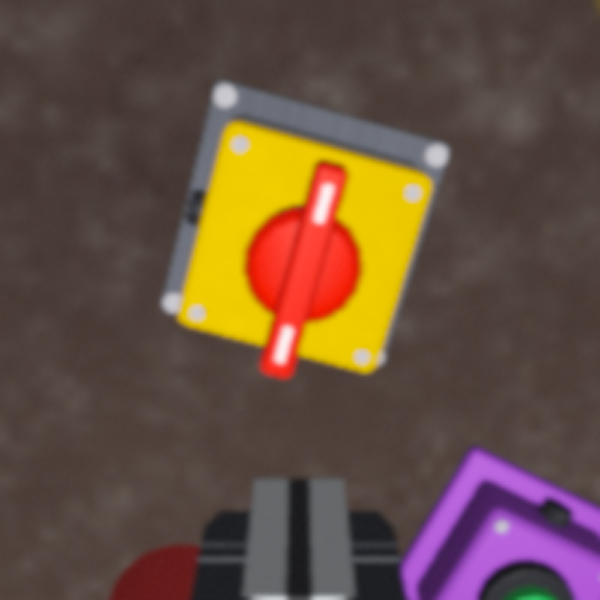

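The head centre is at crop (303,265), which gives (520.5, 228) at z = 104. The bar runs from crop (330,165) to (278,375), giving a yaw of about -0.25. Next I'll align the tool with the bar and descend to just above it.

>>> arm_command(
  increments=[
    [-0.004,0.0005,0.025,0,0,5],
    [-0.0085,0.0005,0.055,0,0,10],
    [-0.0085,0.0005,0.09,0,0,14],
    [-0.0085,0.0005,0.125,0,0,14],
    [-0.0085,0.0005,0.16,0,0,14],
    [-0.0085,0.0005,0.19,0,0,14],
    [-0.0085,0.0005,0.21,0,0,14],
    [-0.0085,0.0005,0.22,0,0,14],
    [-0.0085,0.0005,0.221,0,0,14],
    [-0.0085,0.0005,0.221,0,0,14],
  ],
)

```text
clock: 3.8
ee_pos: [521.2, 228.8, 111.2]
eef_rot: [-1.933, 2.474, -0.001]
ft_force: [-0.0, 0.6, -0.5]
opening: -0.0
finger_force: 0.0
```

>>> arm_command(
  increments=[
    [0,0,0.003,0,0,0],
    [0,0,0.006,0,0,0],
    [0,0,0.008,0,0,0],
    [0,0,0.01,0,0,0],
    [0,0,0.012,0,0,0],
    [0,0,0.012,0,0,0],
  ],
)

```text
clock: 4.4
ee_pos: [520.9, 228.8, 98.8]
eef_rot: [-1.934, 2.474, -0.0]
ft_force: [-0.2, -0.7, 2.9]
opening: -0.2
finger_force: 1.7
```

```bash
python3 - <<'E'
from h import *
s=env.read_state(); print(s["clock"],s["ee_pos"],s["ft_force"])
a=env.camera("scene")[190:290,190:290];b=env.camera("side")[130:230,160:260]
cv2.imwrite("pics/c1.png",cv2.resize(np.hstack([a,b]),(800,400),interpolation=cv2.INTER_CUBIC)[:,:,::-1])
E
```

```text
4.4 [520.86413133 228.80956774  98.78971501] [-0.17360704 -0.66964945  2.91033218]
```

View pics/c1.png

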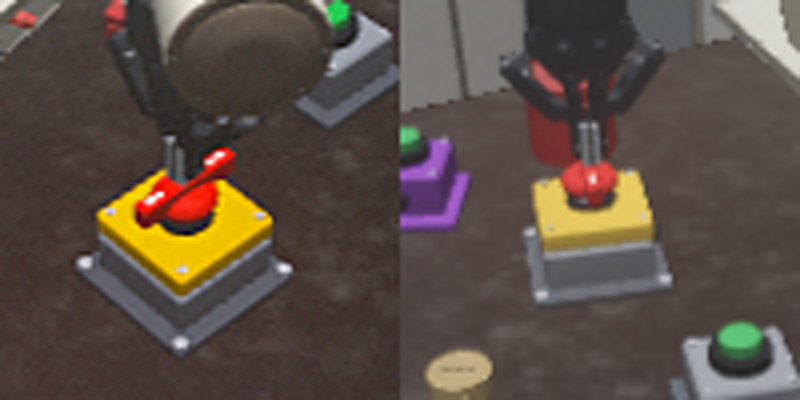

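The fingertips sit centred on the bar, at scene crop (175,185) and side crop (590,165), and the force shows contact at z ≈ 99. I'll press on to the bottom.

>>> arm_command(
  increments=[
    [0,0,0.002,0,0,0],
    [0,0,0.004,0,0,0],
    [0,0,0.005,0,0,0],
    [0,0,0.0055,0,0,0],
    [0,0,0.006,0,0,0],
    [0,0,0.006,0,0,0],
  ],
)

```text
clock: 5.1
ee_pos: [521.0, 228.8, 94.0]
eef_rot: [-1.934, 2.474, -0.001]
ft_force: [-2.2, 0.3, 11.9]
opening: 0.2
finger_force: 5.9
```

>>> arm_command(
  increments=[
    [0,0,-0.005,0,0,0],
    [0,0,-0.02,0,0,0],
    [0,0,-0.02,0,0,0],
    [0,0,-0.02,0,0,0],
    [-0.018,0.015,-0.02,0,0,0],
    [-0.036,0.028,-0.02,0,0,0],
    [-0.036,0.028,-0.02,0,0,0],
    [-0.036,0.028,-0.02,0,0,0],
  ],
)

```text
clock: 5.9
ee_pos: [501.3, 270.0, 111.1]
eef_rot: [1.933, -2.473, -0.0]
ft_force: [1.1, -0.6, -0.6]
opening: 0.1
finger_force: 0.0
```

```bash
python3 - <<'E'
from h import *
s=env.read_state(); print(s["clock"],s["ee_pos"],s["ft_force"])
a=env.camera("scene")[190:290,190:290];b=env.camera("side")[130:230,160:260]
cv2.imwrite("pics/c2.png",cv2.resize(np.hstack([a,b]),(800,400),interpolation=cv2.INTER_CUBIC)[:,:,::-1])
E
```

```text
5.9 [501.31271323 269.99440019 111.14876366] [ 1.0731746  -0.59687045 -0.63691056]
```

View pics/c2.png

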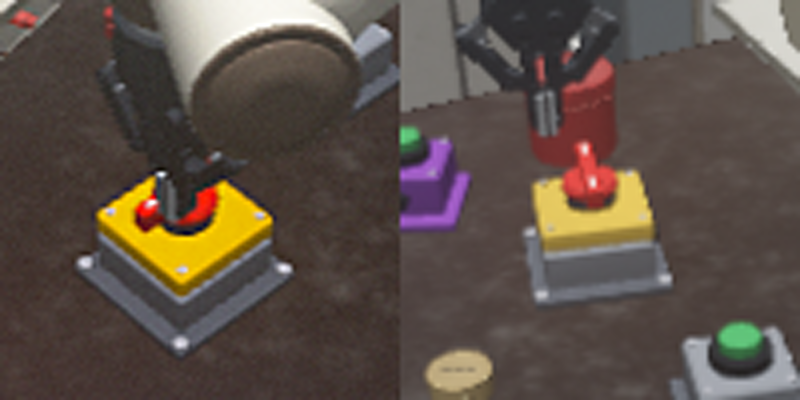

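The head is in and latched: no neck shows at scene crop (190,215), and the fingers are clear with about 0 force. Next I'll lower the fingertips beside the +y wing and push it along a clockwise arc.

>>> arm_command(
  increments=[
    [0,0,0.008,0,0,0],
    [0,0,0.016,0,0,0],
    [0,0,0.023,0,0,0],
    [0,0,0.023,0,0,0],
    [0,0,0.023,0,0,0],
  ],
)

```text
clock: 6.5
ee_pos: [502.0, 270.0, 88.9]
eef_rot: [1.934, -2.475, 0.0]
ft_force: [0.3, 1.0, -0.4]
opening: -0.2
finger_force: 0.0
```

>>> arm_command(
  increments=[
    [0,-0.007,0,0,0,0],
    [0,-0.014,0,0,0,0],
    [-0.001,-0.0165,0,0,0,4],
    [-0.0017,-0.019,0,0,0,8],
    [-0.0022,-0.022,0,0,0,12],
    [-0.0027,-0.0245,0,0,0,16],
    [-0.003,-0.027,0,0,0,20],
    [-0.003,-0.03,0,0,0,24],
    [-0.003,-0.03,0,0,0,24],
  ],
)

```text
clock: 7.4
ee_pos: [532.1, 265.6, 89.3]
eef_rot: [1.376, -2.823, -0.0]
ft_force: [-1.5, 0.4, 0.0]
opening: -0.2
finger_force: 0.8
```

>>> arm_command(
  increments=[
    [-0.001,-0.0025,0,0,0,4],
    [-0.0017,-0.005,0,0,0,8],
    [-0.0021,-0.007,0,0,0,11],
    [-0.0025,-0.009,0,0,0,14],
    [-0.0027,-0.011,0,0,0,17],
    [-0.0029,-0.013,0,0,0,20],
    [-0.0029,-0.013,0,0,0,20],
  ],
)

```text
clock: 8.1
ee_pos: [543.6, 259.7, 89.8]
eef_rot: [0.867, -3.018, 0.001]
ft_force: [-3.6, -0.4, 5.3]
opening: 0.1
finger_force: 2.8
```

```bash
python3 - <<'E'
from h import *
s=env.read_state(); print(s["clock"],s["ee_pos"],s["ft_force"])
a=env.camera("scene")[190:290,190:290];b=env.camera("side")[130:230,160:260]
cv2.imwrite("pics/c3.png",cv2.resize(np.hstack([a,b]),(800,400),interpolation=cv2.INTER_CUBIC)[:,:,::-1])
E
```

```text
8.1 [543.56855264 259.6566716   89.76465154] [-3.58512764 -0.39213749  5.30352021]
```

View pics/c3.png

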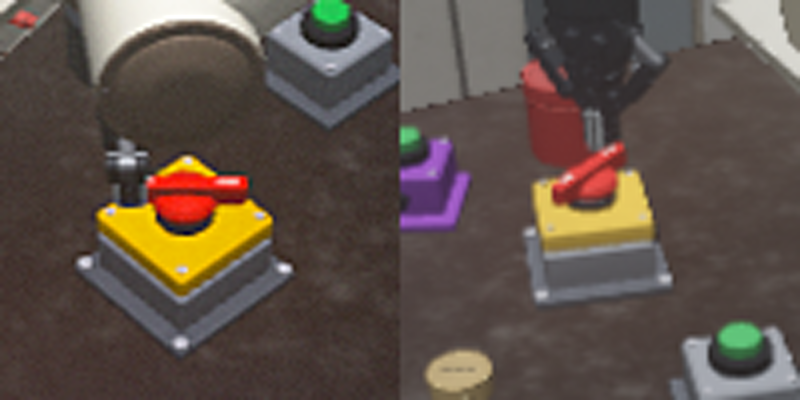

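The wing has turned about 40°, the bar now lying at scene crop (150-245,188), and the head is pushing up. I'll back off slightly and lift clear.

>>> arm_command(
  increments=[
    [0,0.002,-0.003,0,0,0],
    [0,0.003,-0.01,0,0,0],
    [0,0.003,-0.03,0,0,0],
    [0,0.003,-0.06,0,0,0],
    [0,0.003,-0.08,0,0,0],
    [0,0.003,-0.08,0,0,0],
    [0,0.003,-0.08,0,0,0],
  ],
)

```text
clock: 8.9
ee_pos: [542.6, 263.1, 169.6]
eef_rot: [-0.866, 3.018, 0.002]
ft_force: [0.3, -0.0, 0.2]
opening: -0.2
finger_force: 0.0
```

```bash
python3 - <<'E'
from h import *
s=env.read_state(); print(s["clock"],s["ee_pos"],s["eef_rot"],s["ft_force"],s["joint_positions"])
a=env.camera("scene")[190:290,190:290];b=env.camera("side")[130:230,160:260]
cv2.imwrite("pics/c4.png",cv2.resize(np.hstack([a,b]),(800,400),interpolation=cv2.INTER_CUBIC)[:,:,::-1])
for n in("stop_head","start_button_top","stop_wing_l"):
  for c in("scene","side"):
    for r in env.pinpoint(c,n)[:4]: print(c,n,round(r["p"],2),np.round(r["position"],1),np.round(at_z(c,r["position"],60 if "start" in n else 104)))
E
```

```text
8.9 [542.59396487 263.13421038 169.55559495] [-8.65817460e-01  3.01817333e+00  1.70324121e-03] [ 0.34977476 -0.01283941  0.21646567] [ 7.19603396e-01  3.95743777e-01 -1.37853859e-01 -3.05713959e-04
 -1.03521102e+00 -1.73151194e+00]
scene stop_head 0.84 [237.6 230.9] [518. 222. 104.]
side stop_head 0.71 [209.2 193.4] [471.  92. 104.]
side stop_head 0.53 [207.6 169.5] [521. 226. 104.]
scene start_button_top 0.63 [231.5 303.5] [424. 403.  60.]
scene start_button_top 0.54 [258.9 119.8] [ 782. -359.   60.]
scene start_button_top 0.49 [272. 192.] [540. -16.  60.]
scene start_button_top 0.47 [327.5 179.7] [ 419. -163.   60.]
side start_button_top 0.69 [404.8 258.9] [ 788. -337.   60.]
side start_button_top 0.52 [161.9 164.2] [425. 416.  60.]
side start_button_top 0.52 [227.3 260.2] [ 419. -138.   60.]
side start_button_top 0.48 [245.1 214.9] [539.   6.  60.]
scene stop_wing_l 0.83 [226.1 239.6] [527. 266. 104.]
scene stop_wing_l 0.71 [244.4 226.5] [511. 198. 104.]
side stop_wing_l 0.7 [205.3 162.8] [532. 272. 104.]
side stop_wing_l 0.53 [209.2 176.4] [508. 182. 104.]
```

View pics/c4.png

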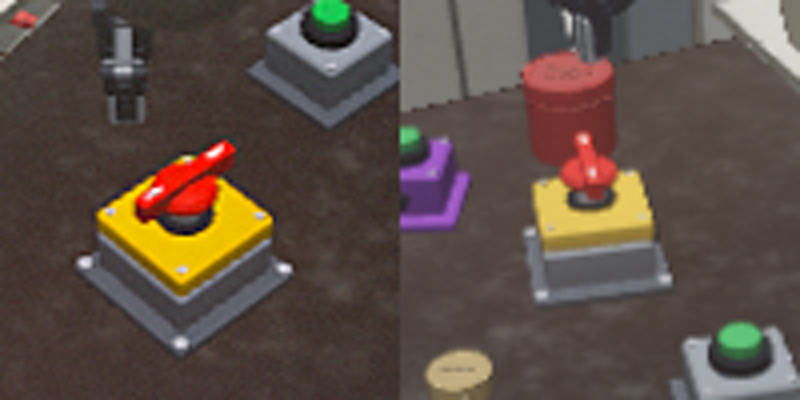

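The head is fully out with its neck visible at scene crop (190,215), and the bar is back to rest. Moving on to view the grey start box at scene (271,198).

>>> arm_command(
  increments=[
    [0,0,-0.04,0,0,-5],
    [0.015,-0.022,-0.08,0,0,-12],
    [0.036,-0.055,-0.1,0,0,-20],
    [0.058,-0.087,-0.12,0,0,-28],
    [0.08,-0.12,-0.13,0,0,-35],
    [0.1,-0.152,-0.13,0,0,-42],
    [0.122,-0.184,-0.13,0,0,-50],
    [0.14,-0.21,-0.13,0,0,-56],
    [0.152,-0.227,-0.13,0,0,-58],
    [0.152,-0.227,-0.13,0,0,-58],
    [0.152,-0.227,-0.13,0,0,-58],
  ],
)

```text
clock: 10.4
ee_pos: [533.7, -10.5, 299.2]
eef_rot: [-2.22, 2.223, 0.0]
ft_force: [0.0, 0.5, 0.5]
opening: -0.1
finger_force: 0.0
```

```bash
python3 - <<'E'
from h import *
s=env.read_state(); print(s["clock"],s["ee_pos"],s["eef_rot"])
m=env.camera_model("wrist"); im=snap("wrist","w3"); cv2.imwrite("pics/w3c.png",cv2.resize(im[80:280,150:350],(600,600))[:,:,::-1])
for z in(55,60,70):
  for r in env.pinpoint("wrist","start_button_top")[:1]: print(z,round(r["p"],2),np.round(r["position"]),np.round(at_z("wrist",r["position"],z,m),1))
E
```

```text
10.4 [533.67968798 -10.504413   299.22174407] [-2.21960886e+00  2.22301657e+00  2.09907378e-04]
55 0.61 [373.  33.] [ 405.1 -144.1   55. ]
60 0.61 [373.  33.] [ 406.7 -143.3   60. ]
70 0.61 [373.  33.] [ 410.1 -141.7   70. ]
```

View pics/w3c.png

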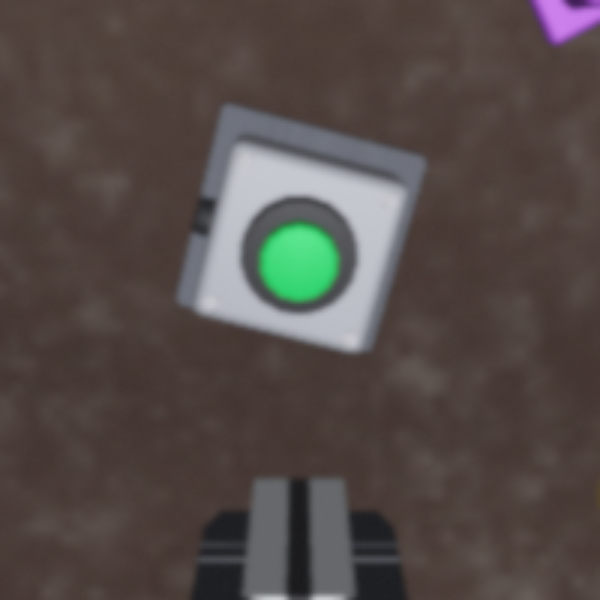

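The wrist crop shows the grey box with the green button at crop (300,263), which is pixel (250,167.7) in the full image. Purple is only in the top corner, and it's what the network picked.

```bash
python3 - <<'E'
from h import *
m=env.camera_model("wrist"); im=cv2.imread("pics/w3.png"); h=cv2.cvtColor(im,cv2.COLOR_BGR2HSV)
g=cv2.inRange(h,(45,120,100),(80,255,255)); g[:120]=0
c=max(cv2.findContours(g,0,2)[0],key=cv2.contourArea);(p,r)=cv2.minEnclosingCircle(c);x=cv2.moments(c);p=(x["m10"]/x["m00"],x["m01"]/x["m00"])
f=m["camera_matrix"][0][0]; print(p,r,f,"range",30*f/(2*r))
for z in(60,65,70): print(at_z("wrist",p,z,m), np.linalg.norm(at_z("wrist",p,z,m)-ray("wrist",p,m)[0]))
o=ray("wrist",p,m)
for cam,q in(("scene",(271,192)),("side",(244,214.5))):
    print(cam,[ (z,np.round(proj(cam,at_z("wrist",p,z,m)),1)) for z in(60,70)])
E
```

```text
(249.20565392979182, 166.88008698353525) 13.512248992919922 337.8446446727191 range 375.04265002414604
[534.63201226  -1.07835674  60.        ] 390.8677947596118
[534.6290932   -2.14743202  65.        ] 385.7547789687507
[534.62617414  -3.2165073   70.        ] 380.6417631778895
scene [(60, array([271.2, 195.2])), (70, array([271.7, 192.3]))]
side [(60, array([244.6, 216.6])), (70, array([244.9, 214. ]))]
```

>>> arm_command(
  increments=[
    [-0.004,-0.0005,0.03,0,0,0],
    [-0.0075,-0.001,0.07,0,0,0],
    [-0.0075,-0.001,0.11,0,0,0],
    [-0.0075,-0.001,0.15,0,0,0],
    [-0.0075,-0.001,0.185,0,0,0],
    [-0.0075,-0.001,0.21,0,0,0],
    [-0.0075,-0.001,0.219,0,0,0],
    [-0.0075,-0.001,0.219,0,0,0],
  ],
)

```text
clock: 11.4
ee_pos: [534.3, -2.4, 79.3]
eef_rot: [2.221, -2.219, -0.002]
ft_force: [0.8, -0.2, -0.2]
opening: -0.1
finger_force: 0.0
```

>>> arm_command(
  increments=[
    [0,0,0.003,0,0,0],
    [0,0,0.006,0,0,0],
    [0,0,0.009,0,0,0],
    [0,0,0.011,0,0,0],
    [0,0,0.013,0,0,0],
    [0,0,0.013,0,0,0],
  ],
)

```text
clock: 12.0
ee_pos: [535.4, -2.6, 67.8]
eef_rot: [-2.221, 2.22, -0.001]
ft_force: [1.4, 1.3, 2.7]
opening: -0.2
finger_force: 1.5
```

>>> arm_command(
  increments=[
    [0,0,0.002,0,0,0],
    [0,0,0.003,0,0,0],
    [0,0,0.004,0,0,0],
    [0,0,0.005,0,0,0],
    [0,0,0.005,0,0,0],
  ],
)

```text
clock: 12.5
ee_pos: [535.6, -2.6, 65.7]
eef_rot: [-2.222, 2.219, -0.003]
ft_force: [-5.8, 2.6, 22.7]
opening: -0.1
finger_force: 10.9
```

>>> arm_command(
  increments=[
    [0,0,-0.004,0,0,0],
    [0,0,-0.006,0,0,0],
    [0,0,-0.006,0,0,0],
  ],
)

```text
clock: 12.8
ee_pos: [535.3, -2.6, 68.6]
eef_rot: [-2.22, 2.22, -0.001]
ft_force: [1.5, 1.4, 3.2]
opening: -0.2
finger_force: 1.3
```

At 68.6 mm the button still pushes back with about 3 N, so it really did travel to the hard stop at 65.7. Retreating.

>>> arm_command(
  increments=[
    [0,0,-0.01,0,0,0],
    [0,0,-0.04,0,0,0],
    [0,0,-0.08,0,0,0],
    [0,0,-0.12,0,0,0],
    [0,0,-0.16,0,0,0],
    [0,0,-0.18,0,0,0],
    [0,0,-0.18,0,0,0],
    [0,0,-0.18,0,0,0],
  ],
)

```text
clock: 13.6
ee_pos: [533.7, -3.0, 247.5]
eef_rot: [2.22, -2.221, -0.003]
ft_force: [0.2, -0.2, -0.8]
opening: 0.4
finger_force: 0.0
```

```bash
python3 - <<'E'
from h import *
print(env.read_state()["ft_force"])
a=env.camera("scene")[170:290,190:310];b=env.camera("side")[130:250,160:280]
cv2.imwrite("pics/c5.png",cv2.resize(np.hstack([a,b]),(800,400),interpolation=cv2.INTER_CUBIC)[:,:,::-1])
E
```

```text
[ 0.21286841 -0.18882294 -0.84081216]
```

View pics/c5.png

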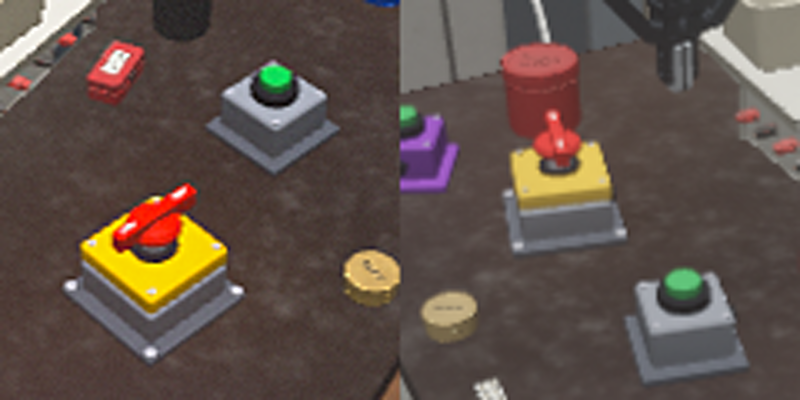

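The red head is out and at rest at scene crop (155,225), the green button is up at (275,80), and the fingers are clear of everything. Handing in.

```bash
python3 -c "
from plant import env
print(env.sign_off())"
```

```text
the job is handed in; nothing more can be done
None
```

I pressed the red head until it latched, twisted it free so it popped back out, then pressed the green button and let it come back up; the job is handed in at about 14 s, but the sign-off returned no verdict.

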